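# Nip the glass splash guard to its post with the one-hand clamp

### The job

Tighten the one-hand bar clamp that lies ready round the end of the glass splash guard: pump its trigger, letting it out again between strokes, until its two pads nip the pane flush against the steel post. Squeeze gently, as too tight a clamp cracks the glass, do not touch the pane yourself, and leave the other things on the counter where they are. Finish while still holding the trigger squeezed with the clamp tight: I will do up the screws meanwhile.

Things in the scene. Friction and masses are not known exactly. Their poses are not given: they have to be found in the camera images.
- guard: fixed splash guard: a square steel post 40 x 40 mm, 150 mm tall, whose centre on the counter is the origin. Its y axis points from the post to the pane's side, its x axis along the pane, away from the clamp. The pane's aluminium shoe (26 mm high) is at x = 70 to 200 mm, y = 16 to 42 mm
- pane: upright glass pane 220 long (guard x = -20 to 200 mm), 10 thick, 184 mm tall, standing in its shoe with slack beside the post; same axes as the guard; origin at the post's centre on the counter when the pane is flush (then the glass is at y = 20 to 30 mm). It slides along the guard's y with about 2 N of rub
- pane_gap (a joint): gap between the pane and the post's face, m: 0 flush on the post, up to 0.008; 0.003 to 0.007 at the start
- pane_face (a point): point on the pane's outer face (the one turned from the post), in line with the middle of the post, 16 mm above the counter: the clamp's jaw pad comes to bear here
- post_face (a point): point on the post's face turned from the pane, in line with its middle, 16 mm above the counter: the end pad comes to bear here
- clamp: loose one-hand ratchet bar clamp, about 0.7 kg, lying on its side, free to slide. Origin on the counter under the bar's centre line; x along the bar towards the end jaw, y towards the jaws' tips, handle to -y. Black housing x -45 to 25, y -18 to 36, 32 mm high; near jaw: y 36 to 84; pistol handle: x -40 (rubber back) to -18, y -16 to -120, z 4 to 30 mm. The trigger draws the end jaw towards the near jaw
- clamp_grip (a point): half-way between the handle's back and the let-out trigger's front, 58 mm from the bar's centre line, 16 mm above the counter; axes as the clamp's, fixed to its body. There handle and trigger measure 64 mm along the clamp's x let out, 38 mm squeezed home; z 3 to 30 mm. A hand closes on them along that x; as both come to its middle, the body slides up to 13 mm along +x
- trigger_front (a point): point on the trigger's front face, opposite the handle, 58 mm from the bar's centre line, 16 mm above the counter (moves with the trigger)
- trigger_squeeze (a joint): angle of the trigger, rad: 0 let out, 0.32 home on its stop; its spring asks 4 to 7 N at the grip. A full stroke draws the bar up to 12 mm, net 8 or 12 (ratchet teeth 4 mm apart; the bar may spring back up to 4 mm as the trigger is let out). Let out below 0.1 for a new stroke. The pads press with about 2.2 times the grip force beyond the spring's
- trigger: the clamp's grey trigger, 10 mm thick, 26 mm high, 58 mm long from 49 to 107 mm off its pivot; origin at the pivot
- bar: the clamp's steel bar, 20 x 6 mm with saw teeth, 236 mm long, with the black end jaw fixed at its far end; axes as the clamp's; origin on its centre line, at the clamp's origin when bar_travel is 0, 16 mm above the counter
- bar_travel (a joint): how far the bar has been drawn through the body, m: 0 wide open, up to 0.070. Clear opening between the two pads is 0.105 minus this value; post and pane together, flush, are 0.050 thick, so that the pads bear on both at about 0.055. 0 to 0.020 at the start; about 3 N of rub
- jaw_pad (a point): centre of the near jaw's rubber pad face (34 x 24 mm), on the clamp's body; faces the clamp's +x, towards the pane; 13 to 23 mm from it at the start. Once the end pad bears on the post, more strokes pull the body, and the hand with it, up to the pane
- end_pad (a point): centre of the end jaw's rubber pad face (34 x 24 mm), on the bar; faces the clamp's -x, towards the post
- driver: screwdriver, 170 mm long, lying beside the end jaw; bystander, origin under its middle
- shaker: aluminium seasoning shaker, diameter 56, 108 mm tall, standing beside the pane; bystander, origin at the centre of its underside
- sauce: clear sauce bottle, diameter 60, 190 mm tall; bystander, origin at the centre of its underside
- cups: paper cup, 80 mm across the rim, 110 mm tall; bystander, origin at the centre of its underside
- carton: cardboard take-away carton 160 x 110 x 75 mm; bystander, origin at the centre of its underside
- tongs: steel serving tongs 300 mm long, lying; bystander, origin on the counter under their middle
- pepper: amber jar, diameter 52, 95 mm tall; bystander, origin at the centre of its underside

How it is judged:
On the way, in this order (a step that is already met when the one before it is completed fails the run):
1. the trigger is squeezed by the fingers (value of joint trigger_squeeze above 0.18 rad and contact force between the fingers and trigger above 1 N), for 0.1 s.
2. the trigger is let out again for the next stroke (value of joint trigger_squeeze below 0.1 rad), for 0.1 s.
At the end, for the whole second after the job is handed in: Pane within 1.5 mm of flush on the post; near pad presses the pane with 5 to 150 N, end pad the post with over 5 N; fingers hold the trigger with over 3 N; the clamp lies flat (tilt under 0.15 rad, grip point below 30 mm); the robot does not touch the pane (value of joint pane_gap below 0.0015 m and contact force between clamp and pane between 5 and 150 N and contact force between bar and guard above 5 N and contact force between the fingers and trigger above 3 N and angle between clamp's own z axis and vertical below 0.15 rad and height (world z) of clamp_grip below 0.03 m and contact force between each of the arm, the fingers and pane below 0.5 N); the arm keeps its last pose, push and grip.
It fails at once if the glass is cracked: clamped with more than 150 N (contact force between clamp and pane above 150 N).
It fails at once if the robot touches the pane (contact force between any of the arm, the fingers and pane above 2 N).
It fails at once if a bystander is moved by more than 40 mm or knocked over (distance of any of driver, shaker, sauce, cups, carton, tongs, pepper from where it was at the start of the episode above 0.04 m or angle between any of shaker, sauce, cups, carton, pepper's own z axis and vertical above 0.5 rad).
It also fails if it takes over 51 s, if anything falls off the work surface, if the arm or the gripper's body presses on something with over 40 N, if the wrist force passes 120 N, or if a joint passes its speed limit or range.

### The arm

A 7-joint arm with a two-finger parallel gripper is mounted at the origin on the work surface. World frame = base frame: x ahead of the robot, y to its left, z up, the work surface at z = 0. Lengths are in m, angles in rad, forces in N, time in s.
With the tool pointing down it reaches from about 0.4 to 0.875 m from the base axis. Payload 4.4 kg.
Tool frame: the origin (TCP) lies between the finger pads; the fingertips stand 11 mm ahead of it and the grasp point (between the pads) lies 8 mm behind it (tip_reach is the distance from the TCP to the fingertips, in m); x points along the fingers, y is the direction in which the jaws open and shut, and the axes are right-handed (so a half turn about x gives the same grasp; the last joint's range is limited). The gripper opens to 85 mm and grips with 20 to 120 N. Pads are 22 mm wide; open, the fingers measure 114 mm over their backs; the gripper's body (76 mm by 85 mm) begins 54 mm behind the grasp point. The pads swing forward as they close: fully open they stand 13 mm farther back than shut.
Start: joints at [1.171, 0.628, 0.038, 1.517, -0.027, 0.996, -0.02], TCP at [0.213, -0.614, 0.242] pointing down, gripper open.
Joint ranges: [-3.06, 3.06], [-0.37, 2.12], [-1.25, 1.32], [0.18, 2.47], [-1.1, 4.24], [0.23, 1.98], [-2.94, 2.94]. Speed limits (rad/s): [2.57, 2.57, 3.14, 3.14, 3.14, 3.14, 3.14].

### API

Orientations are given as a unit quaternion [w, x, y, z].
In Python, from bench import sense, grab_frame, close_job, tip_reach gives the robot as it stands.
- The arm moves only by the tool step_arm, never from a script. Its argument "plan" is a list of rows, each an object of numbers: "dx", "dy", "dz": the shift along the tool's x, y, z in units of 40 mm (1.0 is 40 mm); "rx", "ry", "rz": the turn, a rotation vector about the tool's x, y, z in units of 8 degrees (1.0 is 8 degrees). A call has 1 to 12 rows; each row shifts and turns the commanded pose from where the row before left it, along the tool's axes as they then stand; what a row does not reach is not made up. A row lasts 1/10 s, in which the tool goes at most 50 mm and 8.59 degrees, less where a joint would pass 70% of its speed; a pose out of reach is approached as far as the arm can. A call is refused whole if a number of a shift passes 1 or a number of a turn 1, either way. A call with a gripper value outside its range is refused whole. "hand" is the closure in counts, from 0 (fully open) to 255 (shut), set as the call begins (left out, the last holds). The fingers move at their own pace and stop on an object; "grip_force" is the grip in N (left out, the last holds). Time passes only in rows, so rows that do not move let the fingers close. It gives the time, the measured TCP pose, the force and the opening at its end, in the units of the state.
- sense(): the state, without advancing time (a new reading comes with each control period).
- grab_frame(name): name is "scene" or "top" or "wrist"; returns a dict with "frame" (420x560x3 uint8, red, green, blue), "intrinsics" (3x3 intrinsics, pixels), "k1" (the pictures are not rectified: a ray, as slopes to the right and down, at radius r is drawn at 1 + k1 r^2 times it, then the intrinsics apply), "rvec" (rotation vector, rad) and "tvec" (3), from world to camera coordinates, as OpenCV has them; the wrist camera has in their place "hand_eye" (4x4, takes a point from camera to tool coordinates, whose origin is the TCP and whose axes are the tool frame's). Camera axes: x right, y down, z forward; pixel columns grow to the right and rows downward; lengths in m; the calibration is good to about 2 mm. A picture is of the moment at which its call begins: read the wrist's pose just before it. There is no depth.
- close_job(): hands the job in, once; it reports no verdict.
The state is a dict: "time": time; "joints": joint angles; "joint_velocities": joint speeds; "joint_efforts": joint torques, N m; "eef_pos": TCP position; "tcp_rot": TCP orientation; "force": force on the tool from outside, world axes, zero at the start; "moment": the same for the moment, N m; "gripper_width": finger opening in m.
Only numpy, scipy, OpenCV 4.12 (cv2) and the standard library are available. Lean on these libraries where they do the work, as an engineer would, in place of code of your own. Each camera call takes 0.05 s, during which the arm holds its last target.

## Working session

There is one attempt and no reset: what is moved stays moved. The work goes in short steps, Python scripts to look and compute and a tool call to move; the robot and the scene stay as the last step left them, time stands still between calls to the robot, and variables do not carry over. Pictures are saved under pics/ and viewed, and the job is handed in when it is done.

Besides the shell and the picture viewer there is one more tool, called after ">>>" in YAML: its name, and indented under it one key for each argument. step_arm: Moves the arm, as the interface text tells. Its arguments: {"type":"object","properties":{"plan":{"type":"array","items":{"type":"object","properties":{"dx":{"type":"number"},"dy":{"type":"number"},"dz":{"type":"number"},"rx":{"type":"number"},"ry":{"type":"number"},"rz":{"type":"number"}}}},"hand":{"type":"number"},"grip_force":{"type":"number"}},"required":["plan"]}

```bash
mkdir -p pics; ls
cat > h.py <<'E'
import numpy as np, cv2, pickle
from bench import sense, grab_frame, close_job, tip_reach
def snap(n,fn):
    f=grab_frame(n); cv2.imwrite('pics/'+fn+'.png',f['frame'][:,:,::-1]); pickle.dump(f,open('pics/'+fn+'.pkl','wb')); return f
def load(fn): return pickle.load(open('pics/'+fn+'.pkl','rb'))
def ray(f,px,s=None):
    K=np.array(f['intrinsics'],float);k=f['k1']
    d=cv2.undistortPoints(np.array([[px]],float),K,np.array([k,0,0,0,0.]))[0,0]
    d=np.array([d[0],d[1],1.])
    R=cv2.Rodrigues(np.array(f['rvec'],float))[0];t=np.array(f['tvec'],float).ravel()
    return -R.T@t, R.T@d
def onplane(f,px,z):
    o,d=ray(f,px); return o+d*(z-o[2])/d[2]
def proj(f,P):
    K=np.array(f['intrinsics'],float)
    return cv2.projectPoints(np.array(P,float).reshape(-1,1,3),np.array(f['rvec'],float),np.array(f['tvec'],float),K,np.array([f['k1'],0,0,0,0.]))[0].reshape(-1,2)
E
python3 - <<'E'
from h import *
print(sense(),tip_reach)
for n in ['scene','top']:
    f=snap(n,n+'0'); print(f['intrinsics'],f['k1'],f['rvec'],f['tvec'])
E
```

```text
pics
{'time': 0.0, 'joints': array([ 1.17119817,  0.62933348,  0.03846678,  1.51837518, -0.02702177,
        0.99627582, -0.01997288]), 'joint_velocities': array([ 0.00226474,  0.00088536,  0.00057761,  0.00109602,  0.00011559,
       -0.00070741, -0.00096703]), 'joint_efforts': array([-4.46612275e-04, -5.63393354e+01,  1.22621387e+00, -1.93445224e+01,
        1.10782121e-02,  1.05493769e-02, -1.04824352e-05]), 'eef_pos': array([ 0.21278553, -0.61354992,  0.24139541]), 'tcp_rot': array([-0.11681472, -0.69716415, -0.11811839,  0.69739839]), 'force': array([ 0.62248495, -0.26350744,  0.1886526 ]), 'moment': array([ 0.01122863,  0.00129002, -0.00085485]), 'gripper_width': 0.08513991526503739} 0.011
[[512.64699758   0.         288.10107105]
 [  0.         512.64699758 201.57415642]
 [  0.           0.           1.        ]] -0.1980563306186445 [ 2.34919823  0.96380267 -0.30506755] [-0.39895471 -0.29720863  1.59426896]
[[426.20820804   0.         275.73419492]
 [  0.         426.20820804 213.3655983 ]
 [  0.           0.           1.        ]] -0.11069081942031504 [ 2.13473836 -2.14637528  0.16548515] [-0.01702259  0.55654661  1.11553702]
```

View pics/scene0.png

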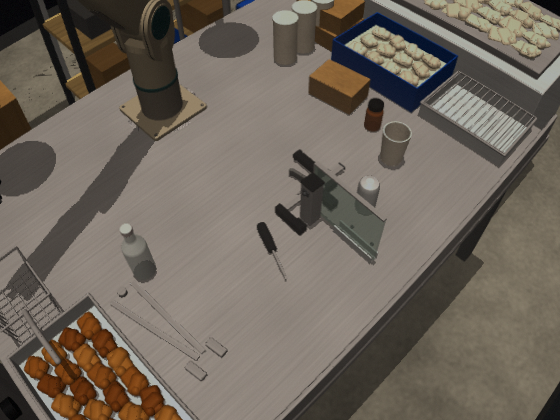

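View pics/top0.png

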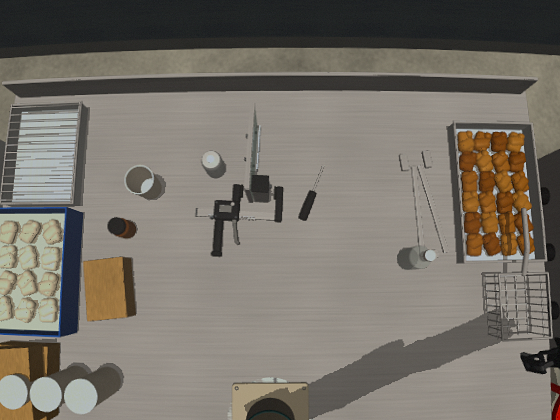

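Run:
```python
from h import *
f=load('top0'); im=f['frame'][:,:,::-1]
c=im[90:270,180:340]; cv2.imwrite('pics/c0.png',cv2.resize(c,None,fx=3.3,fy=3.3,interpolation=cv2.INTER_CUBIC)) if 0 else cv2.imwrite('pics/c0.png',cv2.resize(im[150:270,180:340],None,fx=5,fy=5,interpolation=cv2.INTER_CUBIC))
print(proj(f,[[0.5,0,0],[0.6,0,0],[.5,.1,0]]))
```

```text
[[268.69564548 235.706726  ]
 [268.59502224 200.57381151]
 [233.019495   235.87648644]]
```

View pics/c0.png

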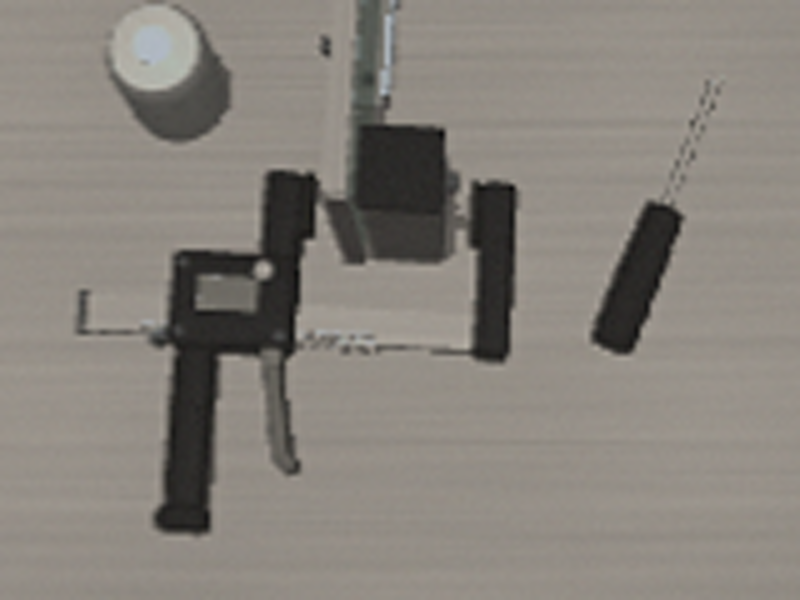

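Run:
```python
from h import *
from scipy.spatial.transform import Rotation as Ro
f=load('top0')
def P(u,v,z): return onplane(f,(180+u/5-.0,150+v/5),z)
for n,u,v,z in [('hL0',172,360,.03),('hL1',163,500,.03),('hR0',217,360,.03),('hR1',210,500,.03),('tR0',287,360,.029),('tR1',299,460,.029),('tL0',264,360,.029),('tL1',280,460,.029),
 ('hsTL',175,252,.032),('hsBL',172,351,.032),('hsBR',292,352,.032),('nearTop',268,173,.03),('nearpad',316,200,.03),('nearpadb',312,236,.03),('endpadT',471,190,.03),('endpadB',471,245,.03),('ejT',516,185,.03),('ejB',508,358,.03),('postTL',362,125,.15),('postTR',445,130,.15),('postBR',442,213,.15),('postBL',360,208,.15)]:
    print(n,P(u,v,z).round(4))
s=sense();q=s['tcp_rot'];print(Ro.from_quat(np.r_[q[1:],q[0]]).as_matrix().round(3))
# housing axis
a=P(163,500,.03)-P(172,360,.03);print(np.degrees(np.arctan2(a[1],a[0])))
s=load('scene0');im=s['frame'][:,:,::-1]
cv2.imwrite('pics/c1.png',cv2.resize(im[130:270,240:400],None,fx=4.5,fy=4.5,interpolation=cv2.INTER_CUBIC))
```

```text
hL0 [0.5354 0.1486 0.03  ]
hL1 [0.4585 0.1524 0.03  ]
hR0 [0.5353 0.1238 0.03  ]
hR1 [0.4584 0.1267 0.03  ]
tR0 [0.5352 0.0854 0.029 ]
tR1 [0.4802 0.0784 0.029 ]
tL0 [0.5353 0.098  0.029 ]
tL1 [0.4802 0.0888 0.029 ]
hsTL [0.5954 0.1477 0.032 ]
hsBL [0.5401 0.1484 0.032 ]
hsBR [0.5392 0.0824 0.032 ]
nearTop [0.6402 0.0968 0.03  ]
nearpad [0.6247 0.0699 0.03  ]
nearpadb [0.6043 0.072  0.03  ]
endpadT [ 0.6298 -0.0162  0.03  ]
endpadB [ 0.5987 -0.016   0.03  ]
ejT [ 0.6325 -0.0412  0.03  ]
ejB [ 0.5356 -0.036   0.03  ]
postTL [0.6373 0.0378 0.15  ]
postTR [ 0.6345 -0.0037  0.15  ]
postBR [ 0.5921 -0.0021  0.15  ]
postBL [0.5949 0.0387 0.15  ]
[[-0.001  0.328 -0.945]
 [ 0.002 -0.945 -0.328]
 [-1.    -0.002  0.   ]]
177.20463010858919
```

View pics/c1.png

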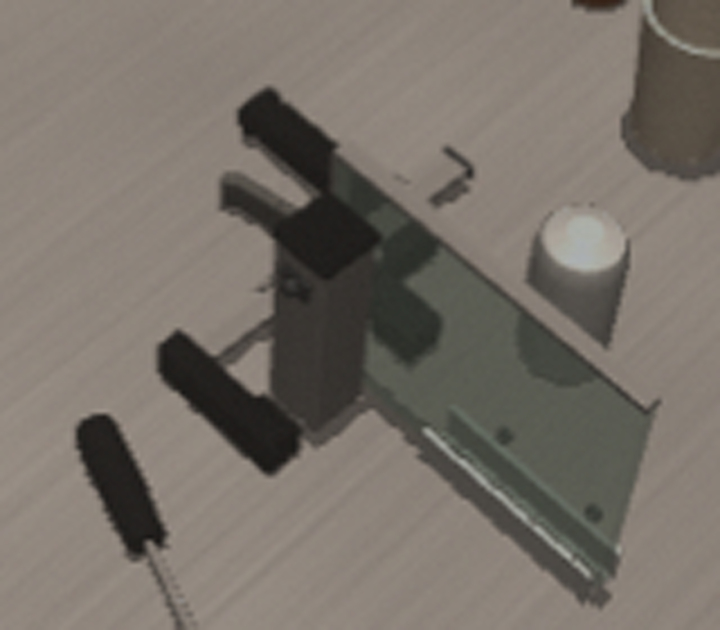

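>>> step_arm:
  plan:
    - {"dx": -0.4,"dy": -0.5,"dz": -0.43}
    - {"dx": -0.4,"dy": -0.75,"dz": -0.64}
    - {"dx": -0.4,"dy": -0.75,"dz": -0.64}
    - {"dy": -0.75,"dz": -0.64}
    - {"dy": -0.75,"dz": -0.64}
    - {"dy": -0.75,"dz": -0.64}
    - {"dy": -0.75,"dz": -0.64}
    - {"dy": -0.75,"dz": -0.64}
    - {"dy": -0.75,"dz": -0.64}
    - {"dy": -0.75,"dz": -0.64}
    - {"dy": -0.75,"dz": -0.64}
    - {"dy": -0.75,"dz": -0.64}
  hand: 0
  grip_force: 20

```text
invalid input
```

```bash
cat > err.py <<'E'
from h import *
import sys
from scipy.spatial.transform import Rotation as Ro
# target: x y z yaw(deg of tool y)
T=np.array([float(a) for a in sys.argv[1:4]]);yaw=np.radians(float(sys.argv[4]))
s=sense();q=s['tcp_rot'];R=Ro.from_quat(np.r_[q[1:],q[0]]).as_matrix()
ty=np.array([np.cos(yaw),np.sin(yaw),0]);tx=np.array([0,0,-1.]);Rt=np.c_[tx,ty,np.cross(tx,ty)]
print('t',round(s['time'],2),'pos',s['eef_pos'].round(4),'w',round(s['gripper_width'],4),'F',s['force'].round(1),'M',s['moment'].round(2))
print('shift units',(R.T@(T-s['eef_pos'])/.04).round(3),'turn units',(np.degrees(Ro.from_matrix(R.T@Rt).as_rotvec())/8).round(3))
print('q',s['joints'].round(2))
E
python3 err.py .5 .1165 .28 -92.8; python3 -c "
from h import *
print(grab_frame('wrist')['hand_eye'])"
```

```text
t 0.1 pos [ 0.2128 -0.6136  0.2415] w 0.0854 F [-0.2  0.   0.1] M [-0.05 -0.02  0.03]
shift units [ -0.938 -14.895 -12.764] turn units [2.741e+00 2.000e-03 1.200e-02]
q [ 1.17  0.63  0.04  1.52 -0.03  1.   -0.02]
[[ 8.23237552e-04 -2.59165004e-01  9.65832710e-01 -1.31100832e-01]
 [ 9.99999639e-01  1.24047158e-05 -8.49031492e-04  5.45990446e-05]
 [ 2.08058369e-04  9.65833060e-01  2.59164920e-01 -6.65446409e-02]
 [ 0.00000000e+00  0.00000000e+00  0.00000000e+00  1.00000000e+00]]
```

>>> step_arm:
  plan:
    - {"dx": -0.4,"dy": -0.5,"dz": -0.43,"rx": 0,"ry": 0,"rz": 0}

```text
time: 0.25
eef_pos: [0.2197, -0.5906, 0.2557]
tcp_rot: [-0.115, -0.696, -0.117, 0.699]
force: [0.1, 1.2, 0.1]
gripper_width: 0.0854
```

>>> step_arm:
  plan:
    - {"dx": -0.4,"dy": -0.75,"dz": -0.64}
    - {"dx": -0.4,"dy": -0.75,"dz": -0.64}
    - {"dy": -0.75,"dz": -0.64}
    - {"dy": -0.75,"dz": -0.64}
    - {"dy": -0.75,"dz": -0.64}
    - {"dy": -0.75,"dz": -0.64}
    - {"dy": -0.75,"dz": -0.64}
    - {"dy": -0.75,"dz": -0.64}
    - {"dy": -0.75,"dz": -0.64}
    - {"dy": -0.75,"dz": -0.64}
    - {"dy": -0.75,"dz": -0.64}

```text
invalid input
```

```bash
python3 err.py .5 .1165 .28 -92.8
```

```text
t 0.25 pos [ 0.2197 -0.5906  0.2557] w 0.0854 F [0.1 1.2 0.1] M [ 0.03 -0.03 -0.03]
shift units [ -0.593 -14.46  -12.349] turn units [2.71  0.024 0.02 ]
q [ 1.14  0.59  0.04  1.56 -0.02  1.   -0.05]
```

All keys are needed in every row.

>>> step_arm:
  plan:
    - {"dx": -0.4,"dy": -0.75,"dz": -0.64,"rx": 0,"ry": 0,"rz": 0}
    - {"dx": -0.4,"dy": -0.75,"dz": -0.64,"rx": 0,"ry": 0,"rz": 0}
    - {"dx": 0,"dy": -0.75,"dz": -0.64,"rx": 0,"ry": 0,"rz": 0}
    - {"dx": 0,"dy": -0.75,"dz": -0.64,"rx": 0,"ry": 0,"rz": 0}
    - {"dx": 0,"dy": -0.75,"dz": -0.64,"rx": 0,"ry": 0,"rz": 0}
    - {"dx": 0,"dy": -0.75,"dz": -0.64,"rx": 0,"ry": 0,"rz": 0}
    - {"dx": 0,"dy": -0.75,"dz": -0.64,"rx": 0,"ry": 0,"rz": 0}
    - {"dx": 0,"dy": -0.75,"dz": -0.64,"rx": 0,"ry": 0,"rz": 0}
    - {"dx": 0,"dy": -0.75,"dz": -0.64,"rx": 0,"ry": 0,"rz": 0}
    - {"dx": 0,"dy": -0.75,"dz": -0.64,"rx": 0,"ry": 0,"rz": 0}
    - {"dx": 0,"dy": -0.75,"dz": -0.64,"rx": 0,"ry": 0,"rz": 0}
    - {"dx": 0,"dy": -0.75,"dz": -0.64,"rx": 0,"ry": 0,"rz": 0}

```text
time: 1.45
eef_pos: [0.3952, -0.1473, 0.2904]
tcp_rot: [0.117, 0.697, 0.117, -0.697]
force: [0.8, 0.1, 0.3]
gripper_width: 0.0854
```

```bash
python3 err.py .5 .1165 .28 -92.8
```

```text
t 1.45 pos [ 0.3952 -0.1473  0.2904] w 0.0854 F [0.8 0.1 0.3] M [-0.   -0.03  0.02]
shift units [ 0.259 -5.373 -4.635] turn units [ 2.739e+00 -1.000e-03 -1.000e-03]
q [ 0.37  0.24 -0.1   2.04  0.03  0.86 -0.98]
```

>>> step_arm:
  plan:
    - {"dx": 0,"dy": -0.76,"dz": -0.66,"rx": 0,"ry": 0,"rz": 0}
    - {"dx": 0,"dy": -0.76,"dz": -0.66,"rx": 0,"ry": 0,"rz": 0}
    - {"dx": 0,"dy": -0.76,"dz": -0.66,"rx": 0,"ry": 0,"rz": 0}
    - {"dx": 0,"dy": -0.76,"dz": -0.66,"rx": 0,"ry": 0,"rz": 0}
    - {"dx": 0,"dy": -0.76,"dz": -0.66,"rx": 0,"ry": 0,"rz": 0}
    - {"dx": 0,"dy": -0.76,"dz": -0.66,"rx": 0,"ry": 0,"rz": 0}
    - {"dx": 0,"dy": -0.76,"dz": -0.66,"rx": 0,"ry": 0,"rz": 0}
    - {"dx": 0,"dy": 0,"dz": 0,"rx": 0.92,"ry": 0,"rz": 0}
    - {"dx": 0,"dy": 0,"dz": 0,"rx": 0.91,"ry": 0,"rz": 0}
    - {"dx": 0,"dy": 0,"dz": 0,"rx": 0.91,"ry": 0,"rz": 0}

```text
time: 2.45
eef_pos: [0.4997, 0.1131, 0.2899]
tcp_rot: [0.019, -0.707, 0.019, 0.707]
force: [0.5, -0.1, 0.4]
gripper_width: 0.0854
```

```bash
python3 err.py .5 .1165 .08 -92.8; python3 -c "
from h import *
f=snap('wrist','w1')
print(f['intrinsics'],f['k1'])"
```

```text
t 2.45 pos [0.4997 0.1131 0.2899] w 0.0854 F [ 0.5 -0.1  0.4] M [ 0.01 -0.01  0.03]
shift units [ 5.249 -0.087 -0.008] turn units [-0.032  0.006 -0.002]
q [-0.2   0.38 -0.11  1.83  0.05  0.94 -1.95]
[[357.9678883    0.         279.19767764]
 [  0.         357.9678883  208.51092119]
 [  0.           0.           1.        ]] -0.060796048976043134
```

View pics/w1.png

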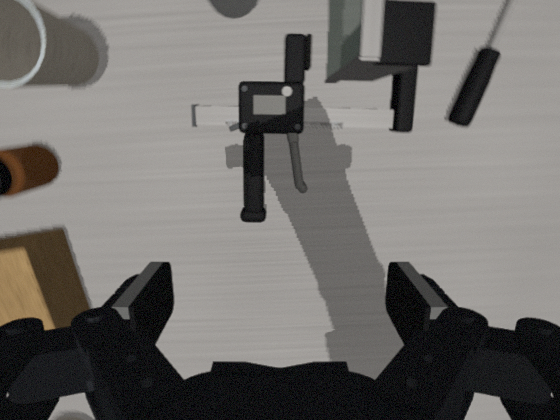

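Run:
```python
from h import *
from scipy.spatial.transform import Rotation as Ro
f=load('w1');s=sense();q=s['tcp_rot'];R=Ro.from_quat(np.r_[q[1:],q[0]]).as_matrix()
H=np.array(f['hand_eye']);K=np.array(f['intrinsics'])
def P(u,v,z):
    d=cv2.undistortPoints(np.array([[[u,v]]],float),K,np.array([f['k1'],0,0,0,0.]))[0,0]
    d=R@H[:3,:3]@np.r_[d,1.];o=s['eef_pos']+R@H[:3,3]
    return (o+d*(z-o[2])/d[2]).round(4)
for n,u,v,z in [('hL0',245,140,.03),('hL1',243,205,.03),('hR1',263,205,.03),('tR0',297,140,.029),('tR1',305,183,.029),('hsTL',240,82,.032),('hsTR',304,82,.032),('hsBL',239,132,.032),('hsBR',303,132,.032),('barL',193,115,.02),('barR',392,119,.02),('npad',310,45,.03),('npb',310,68,.03),('epad',393,90,.03),('epadT',395,67,.03)]:
    print(n,P(u,v,z))
```

```text
hL0 [0.5395 0.1481 0.03  ]
hL1 [0.4675 0.1563 0.03  ]
hR1 [0.4661 0.1338 0.03  ]
tR0 [0.5362 0.0921 0.029 ]
tR1 [0.4884 0.0854 0.029 ]
hsTL [0.5994 0.1483 0.032 ]
hsTR [0.5954 0.0822 0.032 ]
hsBL [0.5485 0.1536 0.032 ]
hsBR [0.5445 0.0854 0.032 ]
barL [0.5694 0.2037 0.02  ]
barR [ 0.5526 -0.0136  0.02  ]
npad [0.6315 0.0743 0.03  ]
npb [0.6091 0.0752 0.03  ]
epad [ 0.5828 -0.0112  0.03  ]
epadT [ 0.6058 -0.0131  0.03  ]
```

```bash
python3 err.py .502 .1185 .07 -93.8
```

```text
t 2.5 pos [0.4997 0.1129 0.29  ] w 0.0852 F [-0.6 -0.7  0.3] M [-0.03  0.03 -0.01]
shift units [ 5.5   -0.145 -0.054] turn units [ 0.059  0.005 -0.002]
q [-0.2   0.38 -0.11  1.83  0.05  0.94 -1.96]
```

>>> step_arm:
  plan:
    - {"dx": 0.5,"dy": -0.145,"dz": -0.05,"rx": 0.1,"ry": 0,"rz": 0}
    - {"dx": 1,"dy": 0,"dz": 0,"rx": 0,"ry": 0,"rz": 0}
    - {"dx": 1,"dy": 0,"dz": 0,"rx": 0,"ry": 0,"rz": 0}
    - {"dx": 1,"dy": 0,"dz": 0,"rx": 0,"ry": 0,"rz": 0}
    - {"dx": 1,"dy": 0,"dz": 0,"rx": 0,"ry": 0,"rz": 0}
    - {"dx": 0.7,"dy": 0,"dz": 0,"rx": 0,"ry": 0,"rz": 0}
    - {"dx": 0.3,"dy": 0,"dz": 0,"rx": 0,"ry": 0,"rz": 0}

```text
time: 3.2
eef_pos: [0.5004, 0.118, 0.0678]
tcp_rot: [0.021, -0.705, 0.022, 0.708]
force: [-0.2, -0.3, -0.3]
gripper_width: 0.0852
```

```bash
python3 err.py .502 .1185 .017 -93.8; python3 -c "
from h import *
f=snap('wrist','w2')"
```

```text
t 3.2 pos [0.5004 0.118  0.0678] w 0.0852 F [-0.2 -0.3 -0.3] M [-0.01  0.06 -0.07]
shift units [ 1.269 -0.016 -0.044] turn units [ 0.039  0.031 -0.01 ]
q [-0.24  0.71 -0.07  2.03  0.11  0.41 -2.02]
```

View pics/w2.png

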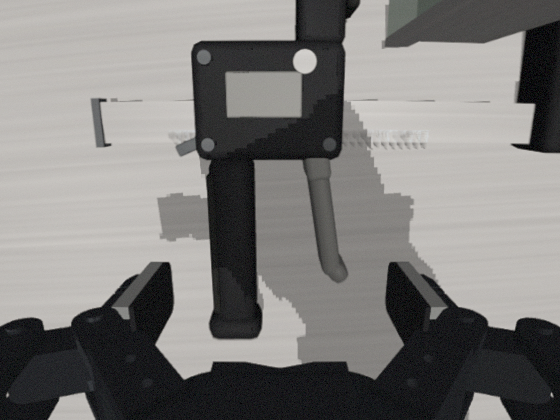

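```bash
cat > wr.py <<'E'
from h import *
from scipy.spatial.transform import Rotation as Ro
def mk(fn):
    f=load(fn);s=sense();q=s['tcp_rot'];R=Ro.from_quat(np.r_[q[1:],q[0]]).as_matrix()
    H=np.array(f['hand_eye']);K=np.array(f['intrinsics'])
    def P(u,v,z):  # returns tool-frame y(mm, clamp x), -z (toward bar) assuming vertical, plus world
        d=cv2.undistortPoints(np.array([[[u,v]]],float),K,np.array([f['k1'],0,0,0,0.]))[0,0]
        d=R@H[:3,:3]@np.r_[d,1.];o=s['eef_pos']+R@H[:3,3]
        p=o+d*(z-o[2])/d[2]; t=R.T@(p-s['eef_pos'])
        return (p*1000).round(1),'tool y %.1f  ahead %.1f'%(t[1]*1e3,-t[2]*1e3)
    return P
E
python3 - <<'E'
from wr import *
P=mk('w2')
for n,u,v,z in [('hL0',208,170,.03),('hL1',211,290,.03),('hR',255,290,.03),('tR0',330,170,.029),('tR1',336,220,.029),('tR2',346,260,.029),('hsTL',193,43,.032),('hsTR',345,43,.032),('hsBL',195,158,.032),('hsBR',341,158,.032),('barT',104,100,.026),('barT2',515,102,.026),('npad',346,30,.02)]: print(n,*P(u,v,z))
E
```

```text
hL0 [542.5 149.8  30. ] tool y -34.3  ahead 40.2
hL1 [479.6 155.5  30. ] tool y -36.2  ahead -22.9
hR [478.3 132.5  30. ] tool y -13.1  ahead -22.8
tR0 [538.7  91.9  29. ] tool y 23.7  ahead 40.0
tR1 [513.6  89.5  29. ] tool y 27.6  ahead 15.1
tR2 [491.8  84.8  29. ] tool y 33.7  ahead -6.4
hsTL [598.6 150.   32. ] tool y -37.9  ahead 96.2
hsTR [594.5  84.2  32. ] tool y 28.0  ahead 96.1
hsBL [548.8 154.8  32. ] tool y -39.7  ahead 46.2
hsBR [544.6  87.   32. ] tool y 28.2  ahead 46.1
barT [578.2 196.2  26. ] tool y -82.8  ahead 73.0
barT2 [566.    1.9  26. ] tool y 111.8  ahead 72.7
npad [602.1  81.4  20. ] tool y 30.3  ahead 103.9
```

>>> step_arm:
  plan:
    - {"dx": 0.3,"dy": -0.06,"dz": -0.1,"rx": 0.03,"ry": 0.03,"rz": 0}
    - {"dx": 0.4,"dy": 0,"dz": 0,"rx": 0,"ry": 0,"rz": 0}
    - {"dx": 0.35,"dy": 0,"dz": 0,"rx": 0,"ry": 0,"rz": 0}
    - {"dx": 0.2,"dy": 0,"dz": 0,"rx": 0,"ry": 0,"rz": 0}

```text
time: 3.65
eef_pos: [0.5069, 0.1208, 0.0199]
tcp_rot: [-0.024, 0.708, -0.024, -0.705]
force: [-0.3, 0.6, -0.3]
gripper_width: 0.0858
```

```bash
python3 err.py .504 .1205 .017 -93.8; python3 -c "
from h import *
f=snap('wrist','w3')"
```

```text
t 3.65 pos [0.5069 0.1208 0.0199] w 0.0858 F [-0.3  0.6 -0.3] M [ 0.02  0.04 -0.02]
shift units [0.073 0.011 0.072] turn units [-0.003 -0.035  0.002]
q [-0.26  0.81 -0.05  2.03  0.12  0.31 -2.04]
```

View pics/w3.png

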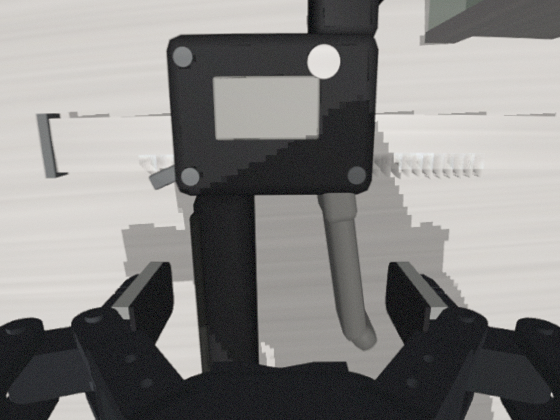

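>>> step_arm:
  plan:
    - {"dx": 0.05,"dy": 0,"dz": 0,"rx": 0,"ry": 0,"rz": 0}
    - {"dx": 0,"dy": 0,"dz": 0,"rx": 0,"ry": 0,"rz": 0}
    - {"dx": 0,"dy": 0,"dz": 0,"rx": 0,"ry": 0,"rz": 0}
    - {"dx": 0,"dy": 0,"dz": 0,"rx": 0,"ry": 0,"rz": 0}
  hand: 160
  grip_force: 20

```text
time: 4.1
eef_pos: [0.5064, 0.127, 0.0205]
tcp_rot: [-0.024, 0.709, -0.019, -0.705]
force: [-6.4, 10.1, 13.9]
gripper_width: 0.0432
```

```bash
python3 err.py .504 .1205 .017 -93.8; python3 -c "
from h import *
f=snap('wrist','w4')"
```

```text
t 4.1 pos [0.5064 0.127  0.0205] w 0.0432 F [-6.4 10.1 13.9] M [2.44 1.07 0.1 ]
shift units [0.086 0.166 0.051] turn units [ 0.035 -0.043  0.054]
q [-0.26  0.8  -0.05  2.03  0.11  0.3  -2.04]
```

View pics/w4.png

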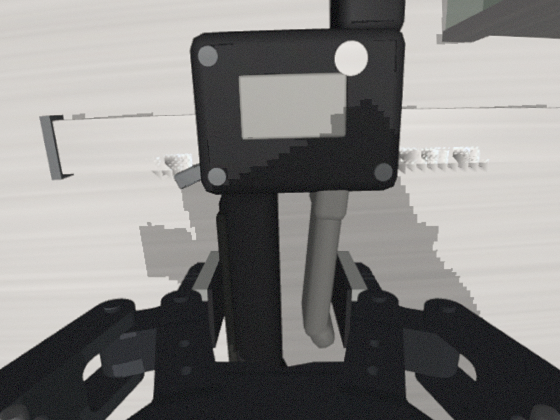

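>>> step_arm:
  plan:
    - {"dx": -0.1,"dy": 0,"dz": 0,"rx": 0,"ry": 0,"rz": 0}
    - {"dx": 0,"dy": 0,"dz": 0,"rx": 0,"ry": 0,"rz": 0}
    - {"dx": 0,"dy": 0,"dz": 0,"rx": 0,"ry": 0,"rz": 0}

```text
time: 4.45
eef_pos: [0.5068, 0.1215, 0.0227]
tcp_rot: [-0.024, 0.709, -0.023, -0.705]
force: [-0.8, 4.3, 2.0]
gripper_width: 0.0377
```

```bash
python3 err.py .504 .1205 .017 -93.8; python3 -c "
from h import *
f=snap('wrist','w5')"
```

```text
t 4.45 pos [0.5068 0.1215 0.0227] w 0.0377 F [-0.8  4.3  2. ] M [0.98 0.18 0.17]
shift units [0.143 0.029 0.07 ] turn units [ 0.001 -0.038  0.009]
q [-0.26  0.8  -0.05  2.03  0.12  0.31 -2.04]
```

View pics/w5.png

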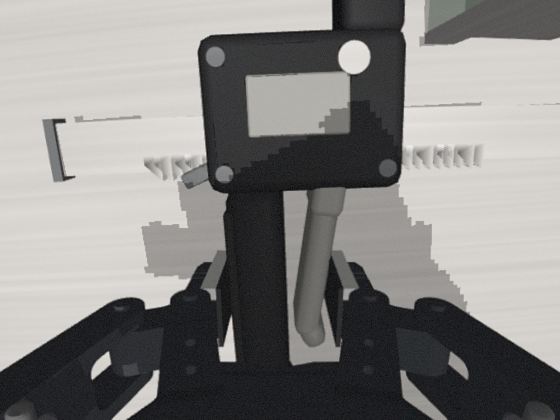

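>>> step_arm:
  plan:
    - {"dx": 0,"dy": 0,"dz": 0,"rx": 0,"ry": 0,"rz": 0}
    - {"dx": 0,"dy": 0,"dz": 0,"rx": 0,"ry": 0,"rz": 0}
    - {"dx": 0,"dy": 0,"dz": 0,"rx": 0,"ry": 0,"rz": 0}
    - {"dx": 0,"dy": 0,"dz": 0,"rx": 0,"ry": 0,"rz": 0}
    - {"dx": 0,"dy": 0,"dz": 0,"rx": 0,"ry": 0,"rz": 0}
  hand: 50

```text
time: 5.0
eef_pos: [0.5063, 0.1205, 0.0223]
tcp_rot: [-0.024, 0.708, -0.024, -0.705]
force: [-0.1, 1.8, 0.7]
gripper_width: 0.0688
```

```bash
python3 err.py .504 .1205 .017 -93.8; python3 -c "
from h import *
f=snap('wrist','w6');f=snap('top','t6');im=f['frame'][:,:,::-1]
cv2.imwrite('pics/c6.png',cv2.resize(im[150:270,180:340],None,fx=5,fy=5,interpolation=cv2.INTER_CUBIC))"
```

```text
t 5.0 pos [0.5063 0.1205 0.0223] w 0.0688 F [-0.1  1.8  0.7] M [0.01 0.   0.  ]
shift units [0.132 0.003 0.059] turn units [-0.006 -0.028 -0.001]
q [-0.26  0.8  -0.05  2.03  0.12  0.31 -2.04]
```

View pics/w6.png

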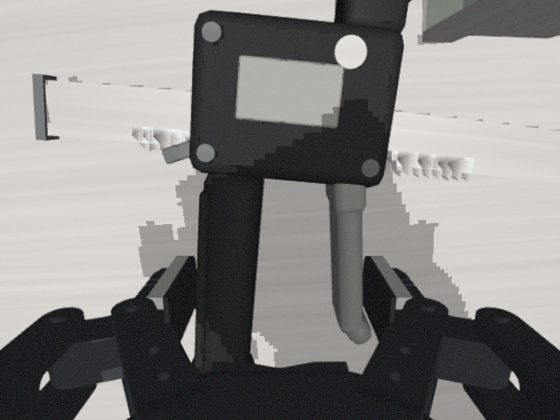

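View pics/c6.png

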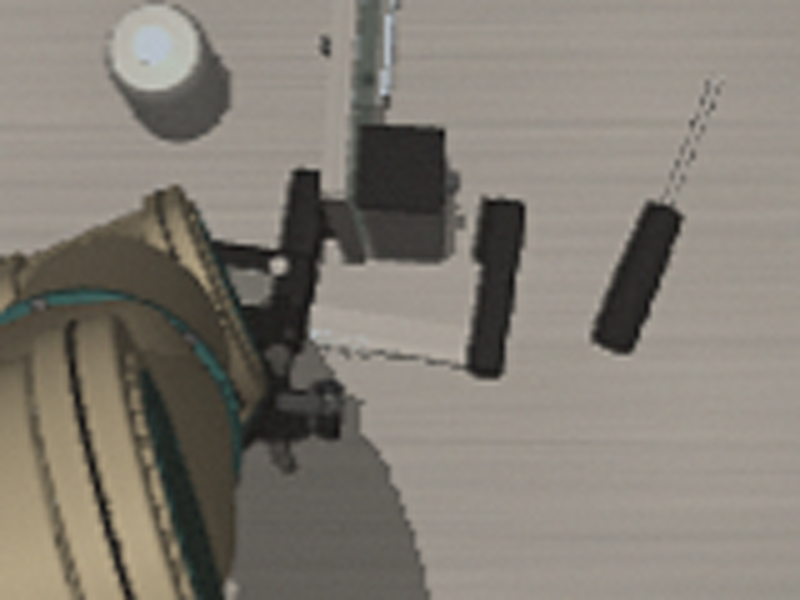

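>>> step_arm:
  plan:
    - {"dx": 0,"dy": -0.08,"dz": 0,"rx": 0,"ry": 0,"rz": 0}
    - {"dx": 0,"dy": -0.09,"dz": 0,"rx": 0,"ry": 0,"rz": 0}
    - {"dx": 0,"dy": -0.08,"dz": 0,"rx": 0,"ry": 0,"rz": 0}
    - {"dx": 0,"dy": 0,"dz": 0,"rx": 0,"ry": 0,"rz": 0}
    - {"dx": 0,"dy": 0,"dz": 0,"rx": 0,"ry": 0,"rz": 0}
  hand: 160

```text
time: 5.6
eef_pos: [0.5064, 0.1308, 0.0236]
tcp_rot: [-0.024, 0.708, -0.024, -0.705]
force: [-4.2, -0.8, 14.3]
gripper_width: 0.0383
```

```bash
python3 err.py .504 .1205 .017 -93.8; python3 -c "
from h import *
f=snap('wrist','w7');f=snap('top','t7');im=f['frame'][:,:,::-1]
cv2.imwrite('pics/c7.png',cv2.resize(im[150:270,180:340],None,fx=5,fy=5,interpolation=cv2.INTER_CUBIC))"
```

```text
t 5.6 pos [0.5064 0.1308 0.0236] w 0.0383 F [-4.2 -0.8 14.3] M [-0.1   0.81 -0.23]
shift units [0.165 0.262 0.044] turn units [-0.008 -0.025 -0.002]
q [-0.28  0.8  -0.05  2.02  0.11  0.32 -2.05]
```

View pics/w7.png

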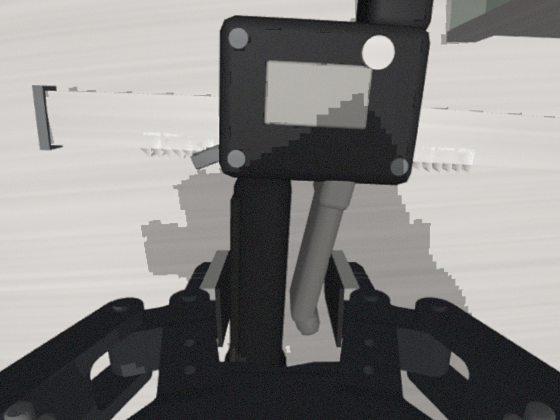

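View pics/c7.png

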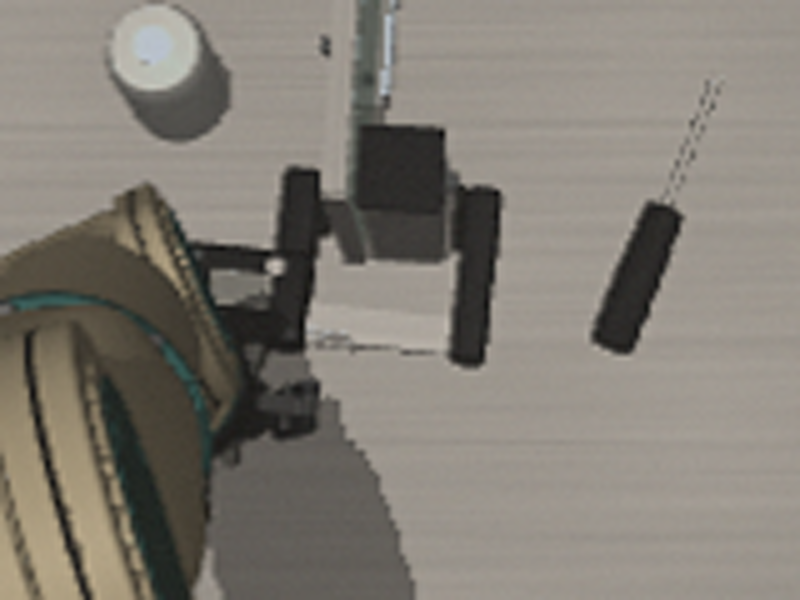

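>>> step_arm:
  plan:
    - {"dx": -0.08,"dy": 0,"dz": 0,"rx": -0.3,"ry": 0,"rz": 0}
    - {"dx": 0,"dy": 0,"dz": 0,"rx": 0,"ry": 0,"rz": 0}

```text
time: 5.9
eef_pos: [0.5065, 0.1298, 0.0256]
tcp_rot: [-0.009, 0.708, -0.01, -0.706]
force: [-1.3, -2.3, 1.5]
gripper_width: 0.0386
```

>>> step_arm:
  plan:
    - {"dx": 0,"dy": 0.08,"dz": 0,"rx": 0,"ry": 0,"rz": 0}
    - {"dx": 0,"dy": 0.12,"dz": 0,"rx": 0,"ry": 0,"rz": 0}
    - {"dx": 0,"dy": 0.12,"dz": 0,"rx": 0,"ry": 0,"rz": 0}
    - {"dx": 0,"dy": 0,"dz": 0,"rx": 0,"ry": 0,"rz": 0}
    - {"dx": 0,"dy": 0,"dz": 0,"rx": 0,"ry": 0,"rz": 0}
  hand: 50

```text
time: 6.4
eef_pos: [0.5071, 0.1178, 0.0256]
tcp_rot: [-0.009, 0.709, -0.009, -0.705]
force: [-0.0, 0.1, -0.4]
gripper_width: 0.0684
```

```bash
python3 err.py .504 .1205 .017 -93.8; python3 -c "
from h import *
f=snap('wrist','w8')"
```

```text
t 6.4 pos [0.5071 0.1178 0.0256] w 0.0684 F [-0.   0.1 -0.4] M [-0.03  0.04  0.02]
shift units [ 0.214 -0.065  0.081] turn units [ 0.295 -0.035  0.002]
q [-0.25  0.8  -0.06  2.03  0.14  0.32 -2.01]
```

View pics/w8.png

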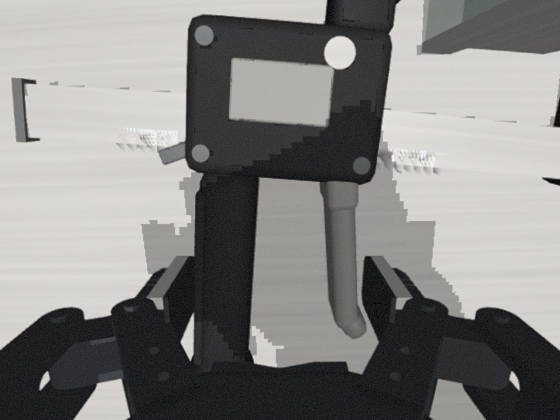

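>>> step_arm:
  plan:
    - {"dx": 0,"dy": -0.08,"dz": 0,"rx": 0,"ry": 0,"rz": 0}
    - {"dx": 0,"dy": -0.1,"dz": 0,"rx": 0,"ry": 0,"rz": 0}
    - {"dx": 0,"dy": -0.1,"dz": 0,"rx": 0,"ry": 0,"rz": 0}
    - {"dx": 0,"dy": 0,"dz": 0,"rx": -0.3,"ry": 0,"rz": 0}
    - {"dx": 0,"dy": 0,"dz": 0,"rx": 0,"ry": 0,"rz": 0}
    - {"dx": 0,"dy": 0,"dz": 0,"rx": 0,"ry": 0,"rz": 0}
  hand: 160

```text
time: 7.05
eef_pos: [0.5078, 0.1257, 0.0271]
tcp_rot: [0.005, 0.709, 0.002, -0.705]
force: [-1.6, -6.5, 15.5]
gripper_width: 0.0446
```

```bash
python3 err.py .504 .1205 .017 -93.8; python3 -c "
from h import *
f=snap('wrist','w9');f=snap('top','t9');im=f['frame'][:,:,::-1]
cv2.imwrite('pics/c9.png',cv2.resize(im[150:270,180:340],None,fx=5,fy=5,interpolation=cv2.INTER_CUBIC))"
```

```text
t 7.05 pos [0.5078 0.1257 0.0271] w 0.0446 F [-1.6 -6.5 15.5] M [-1.58  0.33 -0.89]
shift units [0.252 0.129 0.099] turn units [ 0.547 -0.038 -0.026]
q [-0.26  0.79 -0.06  2.02  0.15  0.33 -2.  ]
```

View pics/w9.png

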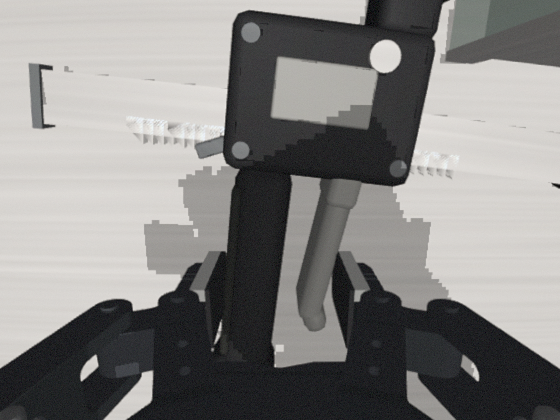

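View pics/c9.png

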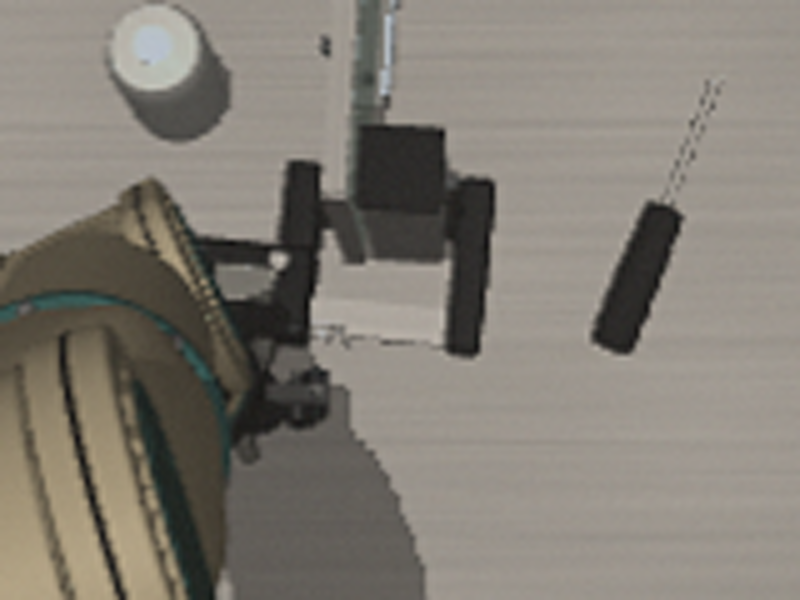

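>>> step_arm:
  plan:
    - {"dx": -0.03,"dy": 0.08,"dz": 0,"rx": 0,"ry": 0,"rz": 0}
    - {"dx": -0.03,"dy": 0.08,"dz": 0,"rx": 0,"ry": 0,"rz": 0}
    - {"dx": 0,"dy": 0,"dz": 0,"rx": 0,"ry": 0,"rz": 0}

```text
time: 7.45
eef_pos: [0.5077, 0.1234, 0.0286]
tcp_rot: [0.006, 0.709, 0.006, -0.705]
force: [-2.3, 0.9, 7.8]
gripper_width: 0.0399
```

```bash
python3 err.py .504 .1205 .017 -93.8
```

```text
t 7.45 pos [0.5077 0.1234 0.0286] w 0.0399 F [-2.3  0.9  7.8] M [ 0.22  0.35 -0.14]
shift units [0.29  0.071 0.095] turn units [ 0.598 -0.04   0.007]
q [-0.25  0.79 -0.07  2.02  0.15  0.33 -1.99]
```

>>> step_arm:
  plan:
    - {"dx": 0,"dy": 0.08,"dz": 0,"rx": 0,"ry": 0,"rz": 0}
    - {"dx": 0,"dy": 0.12,"dz": 0,"rx": 0,"ry": 0,"rz": 0}
    - {"dx": 0.05,"dy": 0.1,"dz": 0,"rx": 0,"ry": 0,"rz": 0}
    - {"dx": 0.05,"dy": 0,"dz": 0,"rx": 0.1,"ry": 0,"rz": 0}
    - {"dx": 0,"dy": 0,"dz": 0,"rx": 0,"ry": 0,"rz": 0}
  hand: 50

```text
time: 7.95
eef_pos: [0.5072, 0.1104, 0.0234]
tcp_rot: [0.001, 0.708, 0.001, -0.706]
force: [0.0, -0.7, 0.4]
gripper_width: 0.0689
```

```bash
python3 err.py .504 .1205 .017 -93.8; python3 -c "
from h import *
f=snap('wrist','w10')"
```

```text
t 7.95 pos [0.5072 0.1104 0.0234] w 0.0689 F [ 0.  -0.7  0.4] M [-0.01  0.02  0.1 ]
shift units [ 0.161 -0.252  0.081] turn units [ 0.491 -0.026 -0.002]
q [-0.23  0.8  -0.06  2.03  0.15  0.31 -1.99]
```

View pics/w10.png

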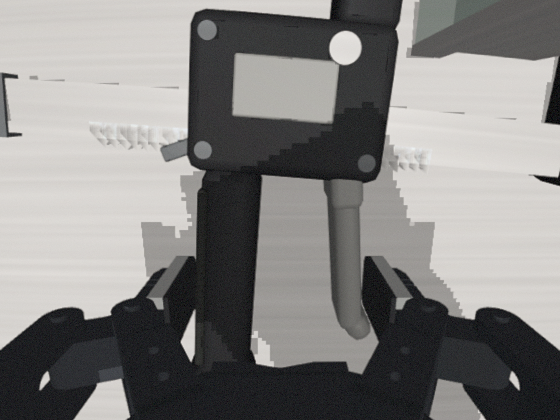

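Run:
```python
from wr import *
P=mk('w10')
for n,u,v,z in [('bar',7,76,.026),('hs',192,86,.032),('npadcorner',400,10,.03),('pane',413,53,.0)]: print(n,*P(u,v,z))
```

```text
bar [587.6 207.9  26. ] tool y -97.0  ahead 80.6
hs [582.4 139.9  32. ] tool y -29.1  ahead 75.2
npadcorner [606.6  72.3  30. ] tool y 38.5  ahead 99.2
pane [598.3  56.5   0. ] tool y 54.3  ahead 90.7
```

>>> step_arm:
  plan:
    - {"dx": 0,"dy": 0,"dz": 0,"rx": 0,"ry": 0,"rz": 0}
    - {"dx": 0,"dy": 0,"dz": 0,"rx": 0,"ry": 0,"rz": 0}
    - {"dx": -0.05,"dy": 0,"dz": 0,"rx": 0,"ry": 0,"rz": 0}
    - {"dx": -0.03,"dy": 0,"dz": 0,"rx": 0,"ry": 0,"rz": 0}
    - {"dx": 0,"dy": 0,"dz": 0,"rx": 0,"ry": 0,"rz": 0}
    - {"dx": 0,"dy": 0,"dz": 0,"rx": 0,"ry": 0,"rz": 0}
  hand: 160

```text
time: 8.6
eef_pos: [0.5072, 0.1121, 0.0275]
tcp_rot: [0.001, 0.709, 0.002, -0.706]
force: [-2.7, 4.7, 6.8]
gripper_width: 0.0384
```

```bash
python3 err.py .504 .1205 .017 -93.8; python3 -c "
from h import *
f=snap('wrist','w11');f=snap('top','t11');im=f['frame'][:,:,::-1]
cv2.imwrite('pics/c11.png',cv2.resize(im[150:270,180:340],None,fx=5,fy=5,interpolation=cv2.INTER_CUBIC))"
```

```text
t 8.6 pos [0.5072 0.1121 0.0275] w 0.0384 F [-2.7  4.7  6.8] M [ 1.06  0.61 -0.15]
shift units [ 0.264 -0.21   0.08 ] turn units [ 0.504 -0.031  0.011]
q [-0.23  0.79 -0.07  2.03  0.15  0.32 -1.98]
```

View pics/w11.png

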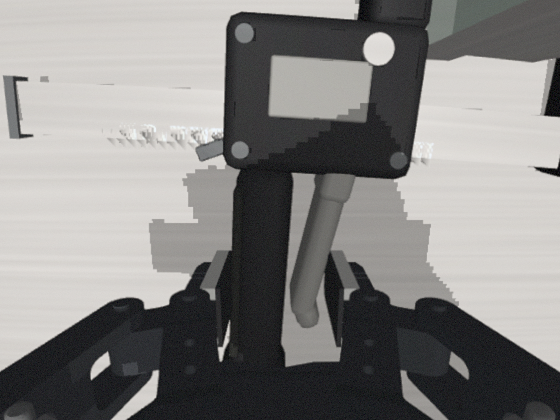

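View pics/c11.png

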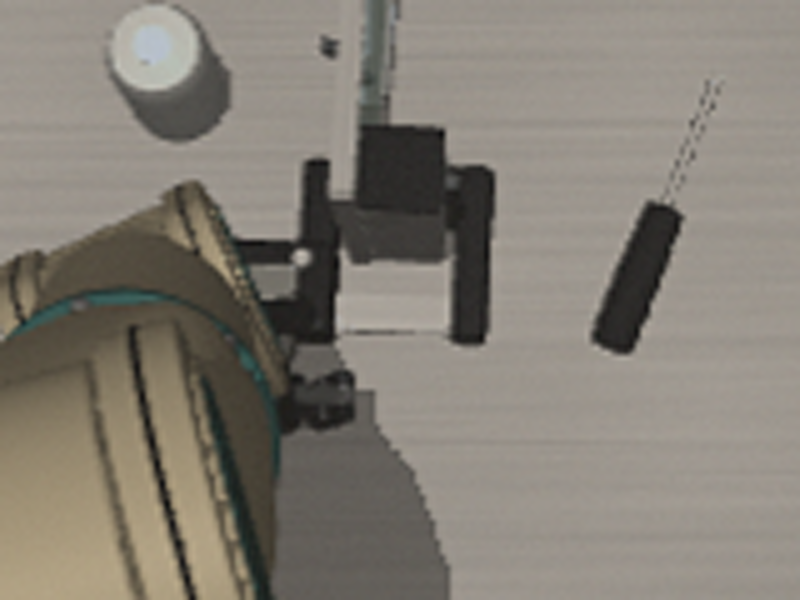

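>>> step_arm:
  plan:
    - {"dx": 0,"dy": 0.08,"dz": 0,"rx": 0,"ry": 0,"rz": 0}
    - {"dx": 0,"dy": 0.12,"dz": 0,"rx": 0,"ry": 0,"rz": 0}
    - {"dx": 0.05,"dy": 0.1,"dz": 0,"rx": 0,"ry": 0,"rz": 0}
    - {"dx": 0.05,"dy": 0,"dz": 0,"rx": 0,"ry": 0,"rz": 0}
    - {"dx": 0,"dy": 0,"dz": 0,"rx": 0,"ry": 0,"rz": 0}
  hand: 50

```text
time: 9.2
eef_pos: [0.5074, 0.0981, 0.0227]
tcp_rot: [0.001, 0.708, 0.001, -0.706]
force: [0.4, 0.5, 0.2]
gripper_width: 0.0684
```

```bash
python3 err.py .504 .1205 .017 -93.8; python3 -c "
from h import *
f=snap('wrist','w12')"; python3 - <<'E'
E
```

```text
t 9.2 pos [0.5074 0.0981 0.0227] w 0.0684 F [0.4 0.5 0.2] M [ 0.02 -0.01  0.01]
shift units [ 0.142 -0.559  0.083] turn units [ 0.492 -0.027 -0.003]
q [-0.2   0.8  -0.07  2.04  0.16  0.31 -1.97]
```

View pics/w12.png

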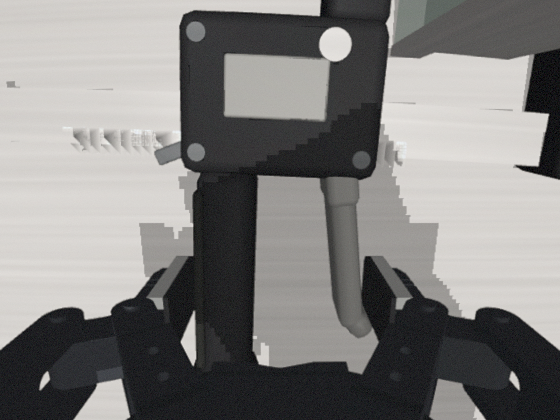

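>>> step_arm:
  plan:
    - {"dx": 0,"dy": -0.05,"dz": 0,"rx": 0,"ry": 0,"rz": 0}
    - {"dx": 0,"dy": -0.07,"dz": 0,"rx": 0,"ry": 0,"rz": 0}
    - {"dx": -0.05,"dy": -0.06,"dz": 0,"rx": 0,"ry": 0,"rz": 0}
    - {"dx": -0.03,"dy": 0,"dz": 0,"rx": 0,"ry": 0,"rz": 0}
    - {"dx": 0,"dy": 0,"dz": 0,"rx": 0,"ry": 0,"rz": 0}
    - {"dx": 0,"dy": 0,"dz": 0,"rx": 0,"ry": 0,"rz": 0}
  hand: 160

```text
time: 9.85
eef_pos: [0.5078, 0.1038, 0.026]
tcp_rot: [0.0, 0.709, -0.001, -0.706]
force: [3.2, -5.2, -5.0]
gripper_width: 0.0476
```

```bash
python3 err.py .504 .1205 .017 -93.8; python3 -c "
from h import *
f=snap('wrist','w13');f=snap('top','t13');im=f['frame'][:,:,::-1]
cv2.imwrite('pics/c13.png',cv2.resize(im[150:270,180:340],None,fx=5,fy=5,interpolation=cv2.INTER_CUBIC))"
```

```text
t 9.85 pos [0.5078 0.1038 0.026 ] w 0.0476 F [ 3.2 -5.2 -5. ] M [-1.13 -0.51 -0.86]
shift units [ 0.224 -0.418  0.097] turn units [ 0.465 -0.031 -0.015]
q [-0.22  0.79 -0.06  2.03  0.16  0.32 -1.98]
```

View pics/w13.png

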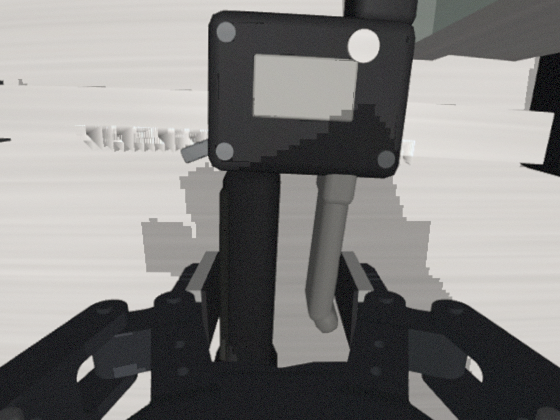

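View pics/c13.png

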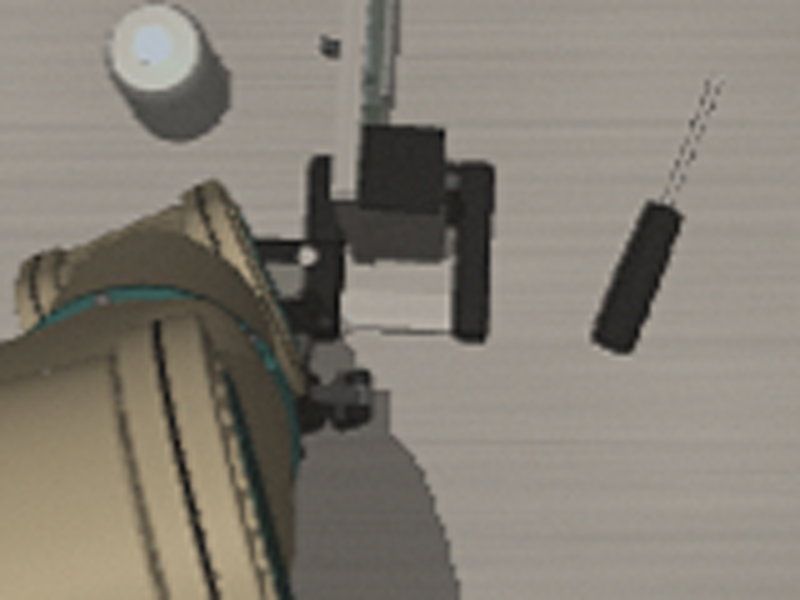

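>>> step_arm:
  plan:
    - {"dx": 0.06,"dy": 0.08,"dz": 0,"rx": 0,"ry": 0,"rz": 0}
    - {"dx": 0,"dy": 0,"dz": 0,"rx": 0,"ry": 0,"rz": 0}
    - {"dx": 0,"dy": 0,"dz": 0,"rx": 0,"ry": 0,"rz": 0}
    - {"dx": 0,"dy": 0,"dz": 0,"rx": 0,"ry": 0,"rz": 0}

```text
time: 10.35
eef_pos: [0.5076, 0.1034, 0.0247]
tcp_rot: [0.0, 0.709, 0.001, -0.705]
force: [-0.7, -0.3, 8.3]
gripper_width: 0.0472
```

```bash
python3 err.py .504 .1205 .017 -93.8
```

```text
t 10.35 pos [0.5076 0.1034 0.0247] w 0.0472 F [-0.7 -0.3  8.3] M [-0.29  0.2  -0.83]
shift units [ 0.194 -0.428  0.09 ] turn units [ 0.486 -0.036  0.007]
q [-0.21  0.8  -0.07  2.04  0.16  0.31 -1.98]
```

>>> step_arm:
  plan:
    - {"dx": -0.03,"dy": 0,"dz": 0,"rx": 0,"ry": 0,"rz": 0}
    - {"dx": 0,"dy": 0,"dz": 0,"rx": 0,"ry": 0,"rz": 0}
    - {"dx": 0,"dy": 0,"dz": 0,"rx": 0,"ry": 0,"rz": 0}
    - {"dx": 0,"dy": 0,"dz": 0,"rx": 0,"ry": 0,"rz": 0}
  grip_force: 28

```text
time: 10.75
eef_pos: [0.5075, 0.1033, 0.0251]
tcp_rot: [0.001, 0.709, 0.001, -0.705]
force: [-0.8, 2.1, 1.1]
gripper_width: 0.0466
```

```bash
python3 err.py .504 .1205 .017 -93.8
python3 - <<'E'
from h import *
f=snap('wrist','w14');f=snap('top','t14');g=snap('scene','s14')
a=cv2.resize(f['frame'][140:250,220:300,::-1],None,fx=5,fy=5,interpolation=cv2.INTER_CUBIC)
b=cv2.resize(g['frame'][150:260,260:400,::-1],None,fx=5,fy=5,interpolation=cv2.INTER_CUBIC)[:, :390]
cv2.imwrite('pics/c14.png',np.hstack([a,b]))
E
```

```text
t 10.75 pos [0.5075 0.1033 0.0251] w 0.0466 F [-0.8  2.1  1.1] M [ 0.26 -0.02 -0.85]
shift units [ 0.203 -0.431  0.088] turn units [ 0.495 -0.032  0.005]
q [-0.21  0.79 -0.07  2.04  0.16  0.31 -1.98]
```

View pics/c14.png

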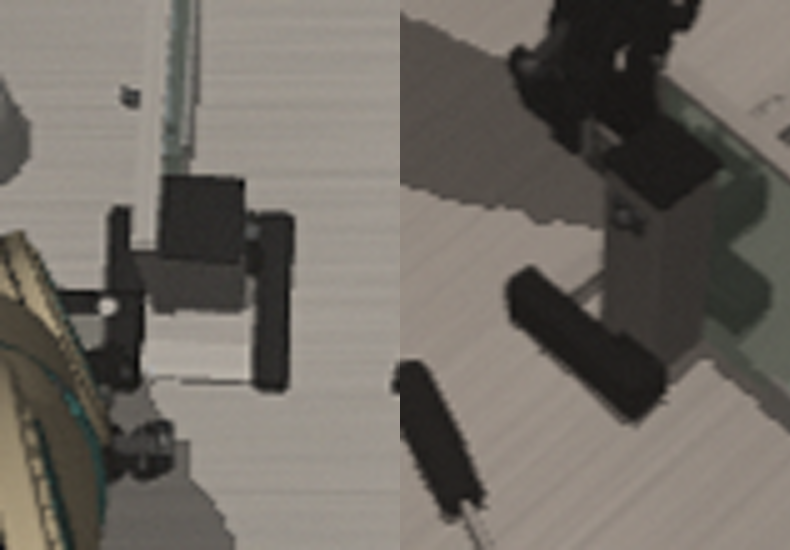

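View pics/w14.png

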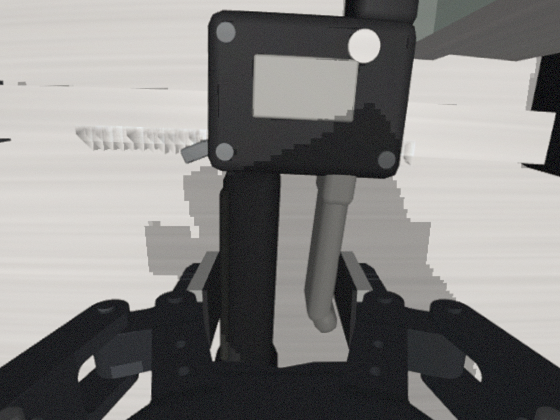

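```bash
python3 -c "
from h import *
print(close_job()); s=sense(); print(s['time'],s['gripper_width'],s['force'])"
```

```text
the job is handed in; nothing more can be done
None
the job is handed in; nothing more can be done
```

The clamp is tight, with the pane drawn up against the post. I handed the job in at about 11 s with the gripper still holding the trigger squeezed at 28 N.

**What I did:** I gripped the handle and trigger and made four full strokes, letting the trigger fully out after each one. A fifth squeeze stalled with the clamp tight.

**Last checks:**
- **Tightness:** the trigger stopped at a 46.6 mm grip width, compared with about 38 mm when squeezed home. It barely moved when I raised the grip from 20 to 28 N, and the clamp body stayed put when I eased the hand along.
- **Pad force:** I estimate about 50 N on the glass, worked out from the grip force. I could not measure it.
- **Forces on the arm:** the outside force was only 1–2 N just before hand-in. Earlier squeezes pushed up on the hand by up to about 15 N, and I raised it a little each time.
- **Pane and clamp:** the pictures show the end pad on the post, the pane against the post and the clamp lying flat. The pane's flushness is judged by eye, to about 1–2 mm. The bar travel I read from the pictures was about 52 mm ± 3 mm, which agrees with the 55 mm expected.
- **Other items:** the screwdriver and shaker looked unmoved in the close-up top views. I didn't check the other items again at the end, but nothing came near them at counter height.

**What went wrong:** two early move calls were refused because each row needs all six numbers, so no motion resulted. The clamp also turned a few degrees on the first release. I corrected that by moving the hand along with the handle.

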